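Put the dried vials away by length and throttle the drying air

TASK

The two washed vials on the draining board are dry: lay each one in the tray, in the row where the stock vial of the same length already lies, flat in the free half of the groove. Set them down gently, without dropping them, and leave the stock vials and the other glassware where they are. Then, once both are put away, turn the lever of the air tap down from open to half open, 45 degrees.

Things in the scene. Friction and masses are not known exactly. Their poses are not given: they have to be found in the camera images.
- medium_vial: Washed medium amber glass vial, 28 mm in diameter, 64 mm long over all (aluminium cap, 25 mm in diameter, is the last 11 mm at +y), starts on the draining board in one of two places (which varies), lying across the slope against the lip. Origin on its axis at mid-length; its y is the axis, lying level; rolled to any angle.
- long_vial: Washed long amber glass vial, 28 mm in diameter, 78 mm long over all (aluminium cap, 25 mm in diameter, is the last 11 mm at +y), starts on the draining board in one of two places (which varies), lying across the slope against the lip. Origin on its axis at mid-length; its y is the axis, lying level; rolled to any angle.
- short_stock: Stock short amber glass vial, 28 mm in diameter, 50 mm long over all (aluminium cap, 25 mm in diameter, is the last 11 mm at +y), lying in one half of one of the tray's rows (which varies) and staying there; the row's other half is free. Origin on its axis at mid-length; its y is the axis, lying level; rolled to any angle.
- medium_stock: Stock medium amber glass vial, 28 mm in diameter, 64 mm long over all (aluminium cap, 25 mm in diameter, is the last 11 mm at +y), lying in one half of one of the tray's rows (which varies) and staying there; the row's other half is free. Origin on its axis at mid-length; its y is the axis, lying level; rolled to any angle.
- long_stock: Stock long amber glass vial, 28 mm in diameter, 78 mm long over all (aluminium cap, 25 mm in diameter, is the last 11 mm at +y), lying in one half of one of the tray's rows (which varies) and staying there; the row's other half is free. Origin on its axis at mid-length; its y is the axis, lying level; rolled to any angle.
- board: Fixed draining board: face 285 mm wide (y) rising at 35 degrees along +x, lip at its foot 5 mm high. Origin on the table under its middle. Vials lie along its y, axis at x = -54, z = 40 mm, 14 mm off the face. Over them an air bar along y: x = -29 to -7, z = 140 to 154 mm, too low for a gripper from straight above; end posts 154 mm high at y = +-141 mm.
- tray: Fixed grey flat tray, 206 mm (x) by 220 mm (y), floor 4 mm thick. Three rows along its y, 66 mm apart: grooves 32 mm wide, 210 mm long, between ridges 5 mm wide whose tops are 9 mm above the table; end rims 11 mm high. 24 mm between the ridges of neighbouring rows. Origin under its centre.
- row0 (a point): The tray's nearest row (-x): middle of the groove's floor, 4 mm above the table; y along the row, x across. A vial lying in the row has its axis 14 mm above this point, within 2 mm of the middle line; the middle of each half is 52 mm away along y.
- row1 (a point): The tray's middle row: middle of the groove's floor, 4 mm above the table; y along the row, x across. A vial lying in the row has its axis 14 mm above this point, within 2 mm of the middle line; the middle of each half is 52 mm away along y.
- row2 (a point): The tray's farthest row (+x): middle of the groove's floor, 4 mm above the table; y along the row, x across. A vial lying in the row has its axis 14 mm above this point, within 2 mm of the middle line; the middle of each half is 52 mm away along y.
- lever (a joint): Angle of the black lever of the air tap at the right-hand (-y) end of the board: 0 = closed (lever points along the board's +x), 1.571 = fully open (points along the board's +y, in line with its outlet pipe). Grows anticlockwise seen from above; stays where left; friction about 0.06 N m.
- lever_grip (a point): On the tap's vertical axis at the lever's mid-height, 77 mm above the table; x points along the lever. The lever is a bar 10 mm wide, 18 mm high (68 to 86 mm above the table), reaching 45 mm along +x and 15 mm along -x, with a 16 mm hub here. Brass tap below: 32 mm in diameter, top at 52 mm.
- beaker: Bystander: glass beaker, 60 mm in diameter, 75 mm high, origin under its centre.
- reagent: Bystander: reagent bottle, 56 mm in diameter, 130 mm high, origin under its centre.
- jar: Bystander: amber jar, 60 mm in diameter, 80 mm high, origin under its centre.
Mind the look-alikes: they are no part of the job. Leave any green or red look-alike of the medium_vial alone.

How it is judged:
On the way, in this order (a step that is already met when the one before it is completed fails the run):
1. both washed vials lie in the rows of their own length, released (((x of medium_vial in the frame of row0 between -0.009 and 0.009 m and y of medium_vial in the frame of row0 between -0.095 and 0.095 m and z of each of medium_vial, medium_stock in the frame of row0 below 0.019 m and x of medium_stock in the frame of row0 between -0.009 and 0.009 m and y of medium_stock in the frame of row0 between -0.095 and 0.095 m) or (x of medium_vial in the frame of row1 between -0.009 and 0.009 m and y of medium_vial in the frame of row1 between -0.095 and 0.095 m and z of each of medium_vial, medium_stock in the frame of row1 below 0.019 m and x of medium_stock in the frame of row1 between -0.009 and 0.009 m and y of medium_stock in the frame of row1 between -0.095 and 0.095 m) or (x of medium_vial in the frame of row2 between -0.009 and 0.009 m and y of medium_vial in the frame of row2 between -0.095 and 0.095 m and z of each of medium_vial, medium_stock in the frame of row2 below 0.019 m and x of medium_stock in the frame of row2 between -0.009 and 0.009 m and y of medium_stock in the frame of row2 between -0.095 and 0.095 m)) and angle between the y axis of each of medium_vial, long_vial and the y axis of tray, either way round below 0.15 rad and ((x of long_vial in the frame of row0 between -0.009 and 0.009 m and y of long_vial in the frame of row0 between -0.095 and 0.095 m and z of each of long_vial, long_stock in the frame of row0 below 0.019 m and x of long_stock in the frame of row0 between -0.009 and 0.009 m and y of long_stock in the frame of row0 between -0.095 and 0.095 m) or (x of long_vial in the frame of row1 between -0.009 and 0.009 m and y of long_vial in the frame of row1 between -0.095 and 0.095 m and z of each of long_vial, long_stock in the frame of row1 below 0.019 m and x of long_stock in the frame of row1 between -0.009 and 0.009 m and y of long_stock in the frame of row1 between -0.095 and 0.095 m) or (x of long_vial in the frame of row2 between -0.009 and 0.009 m and y of long_vial in the frame of row2 between -0.095 and 0.095 m and z of each of long_vial, long_stock in the frame of row2 below 0.019 m and x of long_stock in the frame of row2 between -0.009 and 0.009 m and y of long_stock in the frame of row2 between -0.095 and 0.095 m)) and contact force between the fingers and medium_vial below 0.05 N and contact force between the fingers and long_vial below 0.05 N), for 0.2 s.
2. the air tap's lever is at half open, 45 degrees (value of joint lever between 0.665 and 0.905 rad), for 0.2 s.
At the end, for the whole second after the job is handed in: Each washed vial lies flat in the row holding the stock vial of its length (axis within 9 mm and 9 degrees of the row's middle line, within 5 mm of the floor), released, at rest; the stock vials are still in their rows; the lever stands at 45 degrees (0.785 rad) within 6.8 degrees (all of step 1 and all of step 2 and ((x of short_stock in the frame of row0 between -0.009 and 0.009 m and y of short_stock in the frame of row0 between -0.095 and 0.095 m and z of short_stock in the frame of row0 below 0.019 m) or (x of short_stock in the frame of row1 between -0.009 and 0.009 m and y of short_stock in the frame of row1 between -0.095 and 0.095 m and z of short_stock in the frame of row1 below 0.019 m) or (x of short_stock in the frame of row2 between -0.009 and 0.009 m and y of short_stock in the frame of row2 between -0.095 and 0.095 m and z of short_stock in the frame of row2 below 0.019 m)) and linear speed of each of medium_vial, long_vial below 0.03 m/s); the robot touches nothing.
It fails at once if a vial is let go more than 30 mm above the tray's floor where it should lie ((contact force between the fingers and medium_vial below 0.01 N and z of medium_vial in the frame of row1 above 0.045 m and x of medium_vial in the frame of row1 between -0.11 and 0.11 m and y of medium_vial in the frame of row1 between -0.12 and 0.12 m) or (contact force between the fingers and long_vial below 0.01 N and z of long_vial in the frame of row1 above 0.045 m and x of long_vial in the frame of row1 between -0.11 and 0.11 m and y of long_vial in the frame of row1 between -0.12 and 0.12 m)).
It fails at once if a stock vial is moved by more than 25 mm (distance of any of short_stock, medium_stock, long_stock from where it was at the start of the episode above 0.025 m).
It fails at once if the beaker, bottle or jar is pushed by more than 20 mm or tipped (distance of any of beaker, reagent, jar from where it was at the start of the episode above 0.02 m or angle between any of beaker, reagent, jar's own z axis and vertical above 0.3 rad).
It also fails if it takes over 72 s, if anything falls off the work surface, if the arm or the gripper's body presses on something with over 40 N, if the wrist force passes 120 N, or if a joint passes its speed limit or range.

ROBOT

A 6-joint arm with a two-finger parallel gripper is mounted at the origin on the work surface. World frame = base frame: x ahead of the robot, y to its left, z up, the work surface at z = 0. Lengths are in m, angles in rad, forces in N, time in s.
With the tool pointing down it reaches from about 0.35 to 0.85 m from the base axis. Payload 8.1 kg.
Tool frame: the origin (TCP) lies on the centre line of the jaws, within the pads' length; the fingertips stand robot.tips_ahead ahead of it and the grasp point (between the pads) lies 6 mm ahead of it (robot.tips_ahead is the distance from the TCP to the fingertips, in m); z points along the fingers, y is the line along which they close (so a half turn about z gives the same grasp; the last joint's range is limited). The gripper opens to 93 mm and grips with 3 to 60 N. Pads are 15 mm wide; open, the fingers measure 128 mm over their backs; the gripper's body (75 mm by 188 mm) begins 65 mm behind the grasp point.
Start: joints at [1.261, 0.13, 1.488, -0, 1.523, -0.085], TCP at [0.134, 0.585, 0.244] pointing down, gripper open.
Joint ranges: [-2.96, 2.96], [-0.89, 2.26], [0.02, 2.5], [-1.34, 4.48], [0, 2.73], [-2.66, 2.66]. Speed limits (rad/s): [2.39, 2.39, 2.79, 3.14, 3.14, 3.14].

INTERFACE

Orientations are given as a rotation vector (axis times angle).
In Python, from plant import robot gives the robot as it stands.
- The arm moves only by the tool apply_moves, never from a script. Its arguments are lists of equal length, an entry for each row: "delta_pos": the shift along the tool's x, y, z in cm, a list of three; "twist": the turn about the tool's z in rad. A call has 1 to 8 rows; each row shifts and turns the commanded pose from where the row before left it, along the tool's axes as they then stand; what a row does not reach is not made up. A row lasts 1/8 s, in which the tool goes at most 62.5 mm and 10.7 degrees, less where a joint would pass 70% of its speed; a pose out of reach is approached as far as the arm can. A call with a gripper value outside its range is refused whole. "gripper" is the finger opening in cm, from 0 to 9.3, set as the call begins (left out, the last holds). The fingers move at their own pace and stop on an object; "squeeze" is the grip in N (left out, the last holds). Time passes only in rows, so rows that do not move let the fingers close. It gives the time, the measured TCP pose, the force, the opening and the grip force at its end, in the units of the state.
- robot.read_state(): the state, without advancing time (a new reading comes with each control period).
- robot.read_camera(name): name is "scene" or "top"; returns a dict with "frame" (384x512x3 uint8, red, green, blue), "vertical_fov" (degrees; the focal length in pixels is half the picture's height over the tangent of half this angle, whatever the lens; pixels are square), "cx", "cy" (the principal point, pixels), "R" (3x3) and "t" (3): a world point X has camera coordinates R X + t. Camera axes: x right, y down, z forward; pixel columns grow to the right and rows downward; lengths in m; the calibration is good to about 2 mm. A picture is of the moment at which its call begins. There is no depth.
- robot.close_job(): hands the job in; it is judged then, once.
The state is a dict: "t": time; "q": joint angles; "dq": joint speeds; "joint_torque": joint torques, N m; "tool_pos": TCP position; "orientation": TCP orientation; "force": force on the tool from outside, world axes, zero at the start; "wrist_torque": the same for the moment, N m; "opening": finger opening in m; "gripper_force": force on a finger pad.
Only numpy, scipy, OpenCV 4.12 (cv2) and the standard library are available. Lean on these libraries where they do the work, as an engineer would, in place of code of your own. Each camera call takes 0.05 s, during which the arm holds its last target. There are 200 camera calls.

## Working session

There is one attempt and no reset: what is moved stays moved. The work goes in short steps, Python scripts to look and compute and a tool call to move; the robot and the scene stay as the last step left them, time stands still between calls to the robot, and variables do not carry over. Pictures are saved under pics/ and viewed, at most 10 in all, crops included, and the job is handed in when it is done.

Besides the shell and the picture viewer there is one more tool, called by a JSON object that holds its "fn" and its "kwargs", one argument or row to a line. apply_moves: Moves the arm, as the interface text tells. Its arguments: {"type":"object","properties":{"delta_pos":{"type":"array"},"twist":{"type":"array"},"gripper":{"type":"number"},"squeeze":{"type":"number"}},"required":["delta_pos","twist"]}

```bash
ls; mkdir -p pics
python3 - <<'E'
from plant import robot
import cv2,numpy as np
print(robot.tips_ahead, robot.read_state())
for n in("scene","top"):
    c=robot.read_camera(n); cv2.imwrite(f"pics/{n}0.png",c["frame"][:,:,::-1]); np.savez(f"pics/{n}0.npz",**c)
    print(n,{k:v for k,v in c.items() if k!="frame"})
E
```

```text
pics
0.025 {'t': 0.0, 'q': array([ 1.26059157e+00,  1.31133752e-01,  1.48924784e+00,  2.41658599e-05,
        1.52301245e+00, -8.54094291e-02]), 'dq': array([-5.40897291e-04, -3.41121482e-04,  3.14487967e-05,  1.48837050e-03,
        1.97761459e-03, -2.40505466e-04]), 'joint_torque': array([ 4.46831864e-04, -5.59828949e+01, -4.91762209e+01,  7.66908936e-02,
        3.51572118e-02, -3.31378010e-05]), 'tool_pos': array([0.13356195, 0.58441793, 0.24262105]), 'orientation': array([-3.52323997e-01, -3.12139259e+00,  2.76665510e-03]), 'force': array([ 0.2161393 , -0.02158357, -0.64993752]), 'wrist_torque': array([ 0.03972013, -0.00713913, -0.03476663]), 'gripper_force': 0.0, 'opening': 0.09314796302744184}
scene {'vertical_fov': 49.21053643311662, 'cx': 259.21985653437423, 'cy': 193.48506061564197, 'R': array([[-0.17461592,  0.98461974, -0.00576647],
       [ 0.77253638,  0.13336853, -0.62080623],
       [-0.610489  , -0.11285746, -0.78394284]]), 't': array([ 0.01844125, -0.41229506,  1.57874407])}
top {'vertical_fov': 54.45819519421445, 'cx': 264.3026969272083, 'cy': 191.21752151490298, 'R': array([[-0.02555046, -0.99957182, -0.01426025],
       [-0.99758446,  0.02641621, -0.064245  ],
       [ 0.0645942 ,  0.01258432, -0.99783226]]), 't': array([0.10491158, 0.57733772, 1.03361286])}
```

View pics/scene0.png

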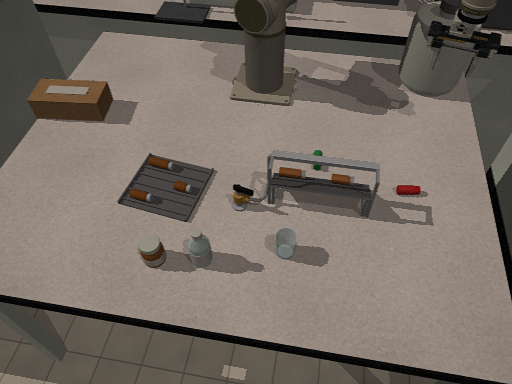

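View pics/top0.png

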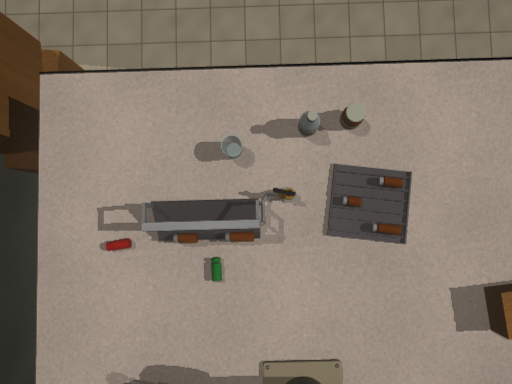

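The scene view shows the tray with three stock vials at about (162,163), (182,187) and (141,195). The board is at (322,180), with washed vials at (290,172) and (341,180), and the lever is at (243,190). The green look-alike is at (318,158) and the red one at (408,190).

The top view shows the washed vials at (186,238) and (240,237), and the stock vials at (391,182), (353,201) and (388,229). The lever is at (284,192), green at (216,269) and red at (118,244).

Next I'll enlarge these areas and measure.

```bash
cat > h.py <<'E'
import numpy as np,cv2
def load(n): return dict(np.load(f"pics/{n}.npz"))
def snap(n,name):
    from plant import robot
    c=robot.read_camera(n); np.savez(f"pics/{name}.npz",**c); return c
def foc(c): return c["frame"].shape[0]/2/np.tan(np.radians(c["vertical_fov"])/2)
def ray(c,p):
    d=c["R"].T@np.array([(p[0]-c["cx"])/foc(c),(p[1]-c["cy"])/foc(c),1.]); return -c["R"].T@c["t"],d
def onz(c,p,z):
    o,d=ray(c,p); return o+d*(z-o[2])/d[2]
def two(c1,p1,c2,p2):
    (a,d),(b,e)=ray(c1,p1),ray(c2,p2)
    s=np.linalg.lstsq(np.c_[d,-e],b-a,rcond=None)[0]; P,Q=a+d*s[0],b+e*s[1]
    return (P+Q)/2,np.linalg.norm(P-Q)
def proj(c,X):
    v=c["R"]@np.asarray(X,float)+c["t"]; return v[:2]/v[2]*foc(c)+[c["cx"],c["cy"]]
def amber(c):
    h=cv2.cvtColor(c["frame"],cv2.COLOR_RGB2HSV); m=cv2.inRange(h,(3,150,50),(18,255,255))
    n,_,st,ce=cv2.connectedComponentsWithStats(m)
    out=[]
    for i in range(1,n):
        if 25<st[i,4]<600:
            out.append((st[i].tolist(),cv2.minAreaRect(np.argwhere(_==i)[:,::-1].astype(np.float32))))
    return out
E
python3 - <<'E'
from h import *
T,S=load("top0"),load("scene0")
for c in(T,S):
    for st,r in amber(c): print(st,np.round(r[0],1),np.round(r[1],1),round(r[2]),onz(c,r[0],.018 if 1 else 0).round(3))
    print()
a=cv2.resize(T["frame"][150:280,130:300],None,fx=4.5,fy=4.5,interpolation=cv2.INTER_CUBIC)
cv2.imwrite("pics/c1.png",a[:,:,::-1])
a=cv2.resize(T["frame"][155:255,260:420],None,fx=4.9,fy=4.9,interpolation=cv2.INTER_CUBIC)
cv2.imwrite("pics/c2.png",a[:,:,::-1])
a=cv2.resize(S["frame"][140:225,230:390],None,fx=4.9,fy=4.9,interpolation=cv2.INTER_CUBIC)
cv2.imwrite("pics/c3.png",a[:,:,::-1])
E
```

```text
[5, 154, 13, 13, 90] [ 11. 160.] [12. 12.] 0 [0.689 0.814 0.018]
[384, 177, 19, 10, 153] [392.9 181.5] [18.4  8.4] 6 [ 0.598 -0.273  0.018]
[347, 197, 14, 9, 111] [353.5 201. ] [ 8. 13.] 90 [ 0.546 -0.16   0.018]
[377, 224, 24, 10, 194] [388.7 228.5] [23.2  8.4] 6 [ 0.466 -0.255  0.018]
[178, 233, 20, 9, 152] [187.5 237. ] [19.  8.] 0 [0.457 0.309 0.018]
[230, 232, 24, 9, 210] [241.5 236. ] [ 8. 23.] 90 [0.456 0.157 0.018]
[502, 292, 10, 46, 333] [506.5 314.5] [45.  9.] 90 [ 0.224 -0.565  0.018]

[148, 157, 21, 12, 155] [157.9 162.1] [19.6  8. ] 14 [ 0.466 -0.258  0.018]
[279, 167, 22, 11, 171] [289.8 172.2] [21.2  8.1] 8 [0.438 0.154 0.018]
[331, 174, 19, 10, 143] [340.2 178.5] [17.6  8.2] 9 [0.437 0.307 0.018]
[174, 181, 13, 10, 97] [179.4 185.4] [12.1  8.2] 14 [ 0.545 -0.164  0.018]
[130, 189, 18, 12, 139] [137.9 193.8] [16.7  8.7] 15 [ 0.597 -0.275  0.018]
[234, 191, 15, 13, 116] [241. 197.] [12. 14.] 90 [0.557 0.026 0.018]
[141, 246, 22, 15, 133] [152.6 254.7] [10.9 21.5] 71 [ 0.785 -0.164  0.018]
```

View pics/c1.png

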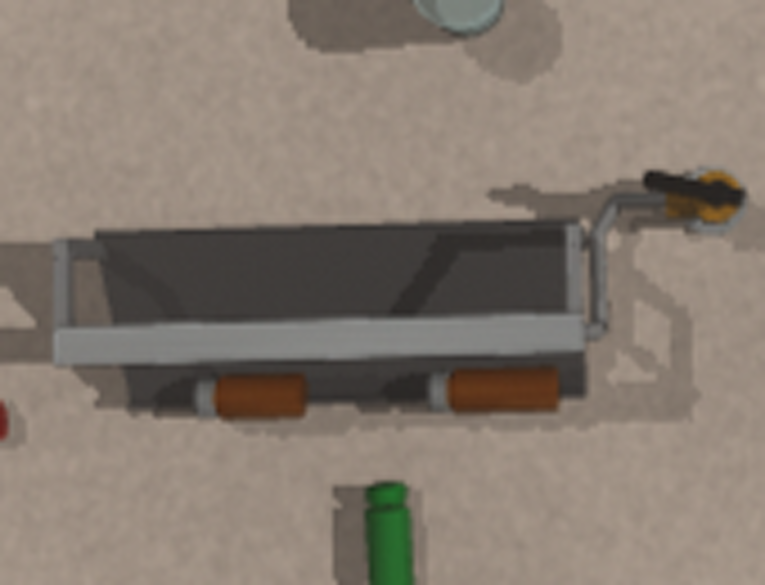

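View pics/c2.png

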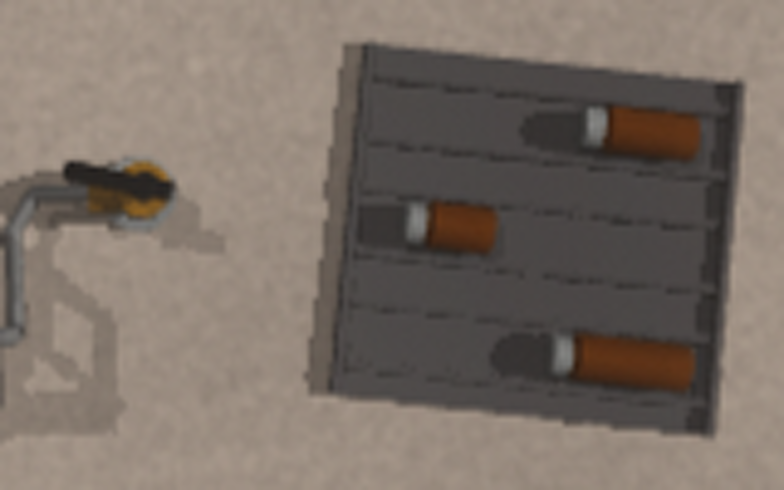

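View pics/c3.png

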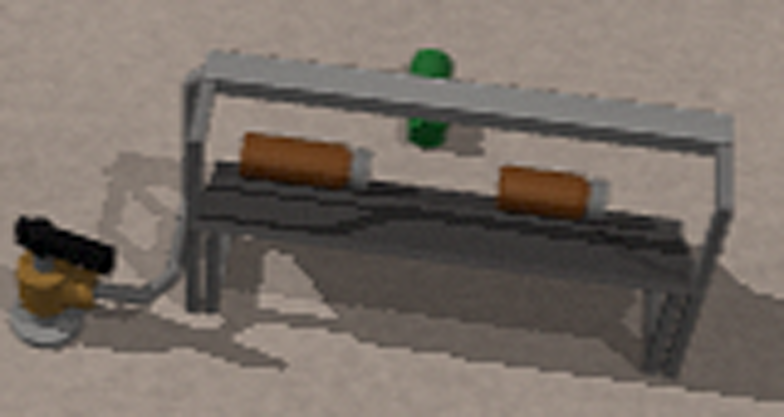

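The washed candidates in the top view are (187,237), body about 20 px, and (241,236), body about 24 px. Both are amber on the board. The first is the medium vial and the second the long one. The green (216,269) and red (118,244) look-alikes lie off the board. In the tray, the near row holds the long stock at (389,229), the middle row the short at (353,201) and the far row the medium at (393,181). The +y halves of the near and far rows are free.

The tool can't tilt, so I'll grip each vial end to end, offset towards −x to clear the air bar. Next I'll take precise poses.

Run:
```python
from h import *
T,S=load("top0"),load("scene0")
A={"med":((187.5,237),(340.2,178.5)),"long":((241.5,236),(289.8,172.2)),"Sm":((392.9,181.5),(137.9,193.8)),"Ss":((353.5,201),(179.4,185.4)),"Sl":((388.7,228.5),(157.9,162.1))}
# refine: centroids / endpoints per component
def comps(c):
    h=cv2.cvtColor(c["frame"],cv2.COLOR_RGB2HSV); m=cv2.inRange(h,(3,140,40),(18,255,255))
    return cv2.connectedComponents(m)[1]
LT,LS=comps(T),comps(S)
for k,(p,q) in A.items():
    o=[]
    for L,x in((LT,p),(LS,q)):
        ys,xs=np.where(L==L[int(round(x[1])),int(round(x[0]))]); o.append((xs.mean(),ys.mean()))
    P,e=two(T,o[0],S,o[1]); print(k,np.round(o,1).tolist(),P.round(4),"err",round(e,4))
# grey tray / bar contours in top
g=cv2.cvtColor(T["frame"],cv2.COLOR_RGB2HSV)
m=cv2.inRange(g,(0,0,0),(179,255,105)); m[:, :322]=0; m[:,415:]=0;m[:160]=0;m[248:]=0
m=cv2.morphologyEx(m,cv2.MORPH_CLOSE,np.ones((5,5)))
c=max(cv2.findContours(m,0,2)[0],key=cv2.contourArea); 
for z in(.0,.01):
    W=np.array([onz(T,p[0],z)[:2] for p in c]); r=cv2.minAreaRect((W*1000).astype(np.float32)); print("tray",z,r)
# bar: bright grey in board crop
b=cv2.inRange(g,(0,0,110),(179,40,220)); b[:215]=0;b[236:]=0;b[:,:140]=0;b[:,264:]=0
c=max(cv2.findContours(b,0,2)[0],key=cv2.contourArea)
W=np.array([onz(T,p[0],.154)[:2] for p in c]); print("bar",cv2.minAreaRect((W*1000).astype(np.float32)))
# lever: black
b=cv2.inRange(g,(0,0,0),(179,255,45)); b[:180]=0;b[204:]=0;b[:,:265]=0;b[:,300:]=0
c=max(cv2.findContours(b,0,2)[0],key=cv2.contourArea)
W=np.array([onz(T,p[0],.086)[:2] for p in c]);r=cv2.minAreaRect((W*1000).astype(np.float32)); print("lever",r,cv2.boxPoints(r))
h=cv2.cvtColor(S["frame"],cv2.COLOR_RGB2HSV);b=cv2.inRange(h,(0,0,0),(179,255,45)); b[:178]=0;b[204:]=0;b[:,:225]=0;b[:,260:]=0
c=max(cv2.findContours(b,0,2)[0],key=cv2.contourArea)
W=np.array([onz(S,p[0],.080)[:2] for p in c]);r=cv2.minAreaRect((W*1000).astype(np.float32)); print("leverS",r,cv2.boxPoints(r))
```

```text
med [[187.4, 237.5], [340.1, 178.8]] [0.4566 0.3045 0.0392] err 0.0002
long [[241.6, 236.0], [289.7, 172.3]] [0.4569 0.155  0.0394] err 0.0003
Sm [[392.6, 181.5], [137.9, 194.1]] [ 0.598  -0.2731  0.0184] err 0.002
Ss [[353.8, 200.9], [179.6, 185.6]] [ 0.5463 -0.1618  0.0186] err 0.0018
Sl [[389.0, 228.5], [158.0, 162.2]] [ 0.4666 -0.2562  0.0183] err 0.0012
tray 0.0 ((538.76953125, -201.40570068359375), (236.94288635253906, 207.87692260742188), 82.2596664428711)
tray 0.01 ((538.5181274414062, -198.80735778808594), (234.7283935546875, 205.93408203125), 82.2596664428711)
bar ((492.08221435546875, 246.93017578125), (20.68743324279785, 292.8028259277344), 0.27329424023628235)
lever ((573.5352783203125, 39.438629150390625), (53.801246643066406, 9.265681266784668), 77.82512664794922) [[563.33344   14.120089]
 [572.3907    12.165995]
 [583.7371    64.75717 ]
 [574.6799    66.711266]]
leverS ((578.9134521484375, 36.80915451049805), (61.34653854370117, 23.259668350219727), 73.68240356445312) [[559.1341    10.638969]
 [581.45685    4.103897]
 [598.6928    62.97934 ]
 [576.37006   69.51441 ]]
```

{"fn": "apply_moves", "kwargs": {
  "delta_pos": [
    [0, 0, 0],
    [0, 0, 0],
    [-3, -4.2, 0],
    [-3, -4.2, 0],
    [-3, -4.2, 0],
    [-3, -4.2, 0],
    [-3, -4.2, 0],
    [-3, -4.2, 0]
  ],
  "twist": [-0.114, -0.115, 0, 0, 0, 0, 0, 0],
  "gripper": 9.3,
  "squeeze": 15
}}

```text
t: 1.1
tool_pos: [0.3153, 0.3321, 0.2433]
orientation: [0.007, -3.141, 0.0]
force: [0.3, 0.2, 0.5]
opening: 0.0928
gripper_force: 0.0
```

{"fn": "apply_moves", "kwargs": {
  "delta_pos": [
    [-3.05, -4.3, 0],
    [-3.05, -4.3, 0],
    [-3.05, -4.3, 0],
    [-3.05, -4.3, 0],
    [0, 0, 0],
    [0, 0, 3],
    [0, 0, 3],
    [0, 0, 0]
  ],
  "twist": [0, 0, 0, 0, 0, 0, 0, 0]
}}

```text
t: 2.1
tool_pos: [0.4351, 0.1624, 0.1809]
orientation: [0.008, -3.136, 0.002]
force: [-0.3, 0.8, 0.8]
opening: 0.0927
gripper_force: 0.0
```

{"fn": "apply_moves", "kwargs": {
  "delta_pos": [
    [0, -0.1, 3],
    [0, 0, 3],
    [0, 0, 3],
    [0, 0, 2.5],
    [0, 0, 0.5],
    [0, 0, 0]
  ],
  "twist": [0, 0, 0, 0, 0, 0]
}}

```text
t: 2.85
tool_pos: [0.438, 0.1617, 0.0648]
orientation: [-0.007, 3.141, 0.0]
force: [-0.0, -0.2, 0.5]
opening: 0.0932
gripper_force: 0.0
```

Run:
```python
from h import *
from plant import robot
s=robot.read_state(); print(s["tool_pos"],s["orientation"],s["force"])
a=cv2.resize(snap("scene","s1")["frame"][130:230,220:380],None,fx=2.4,fy=2.4,interpolation=cv2.INTER_CUBIC)
b=cv2.resize(snap("top","t1")["frame"][170:270,150:310],None,fx=2.4,fy=2.4,interpolation=cv2.INTER_CUBIC)
cv2.imwrite("pics/p1.png",np.hstack([a,b])[:,:,::-1])
```

```text
[0.43802357 0.16167712 0.06477311] [-7.33261289e-03  3.14072960e+00  3.90235852e-04] [-0.04212062 -0.17589923  0.49216725]
```

View pics/p1.png

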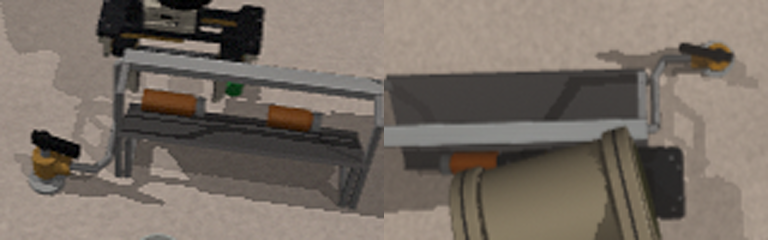

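The gripper hangs clear on the −x side of the bar. The long vial, at (170,102) in the left crop, lies between the fingers. I'll shift to the offset and close.

{"fn": "apply_moves", "kwargs": {
  "delta_pos": [
    [-0.2, -0.05, 0.2],
    [-0.2, -0.05, 0.3],
    [0, 0, 0]
  ],
  "twist": [0, 0, 0]
}}

```text
t: 3.32
tool_pos: [0.4415, 0.16, 0.0585]
orientation: [0.006, -3.141, 0.0]
force: [-0.7, 0.5, 0.3]
opening: 0.0928
gripper_force: 0.0
```

{"fn": "apply_moves", "kwargs": {
  "delta_pos": [
    [0, 0, 0],
    [0, 0, 0],
    [0, 0, 0],
    [0, 0, 0]
  ],
  "twist": [0, 0, 0, 0],
  "gripper": 6.5,
  "squeeze": 15
}}

```text
t: 3.82
tool_pos: [0.4415, 0.1602, 0.0586]
orientation: [0.007, -3.142, 0.0]
force: [0.2, -0.1, -0.9]
opening: 0.0776
gripper_force: 15.0
```

{"fn": "apply_moves", "kwargs": {
  "delta_pos": [
    [0, 0, -0.5],
    [0.1, 0, -0.7],
    [1, 0, -1],
    [1.5, 0, -2],
    [1, 0, -3],
    [0, 0, -3],
    [0, 0, -3],
    [0, 0, 0]
  ],
  "twist": [0, 0, 0, 0, 0, 0, 0, 0]
}}

```text
t: 4.82
tool_pos: [0.4073, 0.1605, 0.1938]
orientation: [-0.007, 3.136, 0.002]
force: [0.1, -0.6, 0.0]
opening: 0.0779
gripper_force: 15.0
```

Run:
```python
from h import *
from plant import robot
s=robot.read_state(); print(s["tool_pos"],s["orientation"],s["force"],s["gripper_force"],s["opening"])
S,T=snap("scene","s2"),snap("top","t2")
for c in(S,T):
    print([(r[0],r[1]) for st,r in amber(c)])
print(proj(S,s["tool_pos"]-[0,0,.02]))
a=cv2.resize(S["frame"][80:230,220:380],None,fx=3.,fy=3.,interpolation=cv2.INTER_CUBIC)
cv2.imwrite("pics/p2.png",a[:,:,::-1])
```

```text
[0.40725892 0.16052949 0.19381174] [-6.65092414e-03  3.13585870e+00  2.27072084e-03] [ 0.14000986 -0.58213924  0.00775186] 15.000088512897491 0.07794969517122037
[((293.2195129394531, 131.02439880371094), (23.41148567199707, 9.276249885559082)), ((158.2178497314453, 162.05809020996094), (20.29093360900879, 7.987542152404785)), ((340.268310546875, 178.58535766601562), (17.448184967041016, 8.171934127807617)), ((179.47059631347656, 185.61766052246094), (11.399173736572266, 8.731282234191895)), ((137.83963012695312, 193.81130981445312), (16.62062644958496, 8.791075706481934)), ((241.0, 197.0), (12.0, 14.0)), ((152.644775390625, 254.19932556152344), (11.84542179107666, 21.85032081604004))]
[((9.5, 160.5), (13.0, 9.0)), ((392.8692932128906, 181.54615783691406), (18.481176376342773, 8.31032657623291)), ((354.0, 201.0), (8.0, 12.0)), ((388.6980285644531, 228.51980590820312), (23.18436622619629, 8.457816123962402)), ((187.4668426513672, 237.50222778320312), (8.115317344665527, 19.357030868530273)), ((506.5, 314.5), (45.0, 9.0))]
[296.44313836 127.81235225]
```

View pics/p2.png

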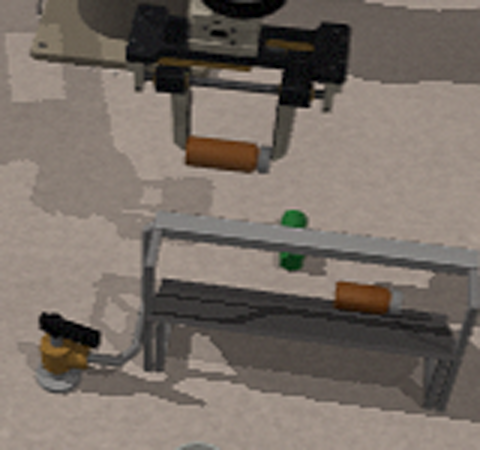

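Run:
```python
from h import *
S=load("s2"); p=np.array([.4073,.1605,.1938])
for dx,dz in((.0155,-.0192),(.012,-.024),(.006,-.028),(0,-.03)): print(dx,dz,proj(S,p+[dx,-.0055,dz]))
h=cv2.cvtColor(S["frame"],cv2.COLOR_RGB2HSV); m=cv2.inRange(h,(3,140,40),(18,255,255));L=cv2.connectedComponents(m)[1]
y,x=np.where(L==L[131,293]);print(x.mean(),y.mean())
```

```text
0.0155 -0.0192 [293.81132152 131.15350055]
0.012 -0.024 [293.86571889 131.56594174]
0.006 -0.028 [294.04671181 131.15771669]
0 -0.03 [294.26789421 130.23152291]
293.2191780821918 130.90867579908675
```

{"fn": "apply_moves", "kwargs": {
  "delta_pos": [
    [0, 0, 0],
    [-0.6, -5, 0],
    [-0.6, -5, 0],
    [-0.6, -5, 0],
    [-0.6, -5, 0],
    [-0.6, -5, 0],
    [-0.6, -5, 0],
    [0, 0, 0]
  ],
  "twist": [0, 0, 0, 0, 0, 0, 0, 0]
}}

```text
t: 5.92
tool_pos: [0.442, -0.1425, 0.1892]
orientation: [-0.0, -3.139, -0.0]
force: [0.8, -0.7, -0.3]
opening: 0.0778
gripper_force: 15.0
```

{"fn": "apply_moves", "kwargs": {
  "delta_pos": [
    [0, 0, 0],
    [-1.2, 0.05, 0],
    [-1.2, 0.05, 2],
    [0, 0, 4],
    [0, 0, 4],
    [0, 0, 0]
  ],
  "twist": [0.135, 0, 0, 0, 0, 0]
}}

```text
t: 6.68
tool_pos: [0.4642, -0.1399, 0.0869]
orientation: [-0.199, -3.128, -0.004]
force: [-0.5, 0.9, -0.8]
opening: 0.0777
gripper_force: 15.0
```

Run:
```python
from h import *
from plant import robot
s=robot.read_state(); print(s["tool_pos"],s["orientation"])
S,T=snap("scene","s3"),snap("top","t3")
o=np.array(s["tool_pos"]);
for n,c in(("S",S),("T",T)):
    for dx,dz in((.0155,-.0192),(.012,-.024),(.006,-.028),(0,-.03)): print(dx,dz,proj(c,o+[dx*.991-.0055*.135,-dx*.135-.0055*.991,dz]))
    h=cv2.cvtColor(c["frame"],cv2.COLOR_RGB2HSV); m=cv2.inRange(h,(3,140,40),(18,255,255));n,L,st,ce=cv2.connectedComponentsWithStats(m)
    print([(np.round(ce[i],1).tolist(),st[i,4]) for i in range(1,n) if 40<st[i,4]<300])
    print("target",proj(c,[.4815-.0055*.135,-.1466-.0055*.991,.018]))
a=[cv2.resize(c["frame"][y:y+110,x:x+130],None,fx=3,fy=3,interpolation=cv2.INTER_CUBIC) for c,y,x in((S,110,110),(T,150,290))]
cv2.imwrite("pics/p3.png",np.hstack(a)[:,:,::-1])
```

```text
[ 0.46417215 -0.13994976  0.08688246] [-0.19927228 -3.12787869 -0.00426586]
0.0155 -0.0192 [188.52484848 158.56955858]
0.012 -0.024 [189.21961747 158.85286373]
0.006 -0.028 [190.20696415 158.37103899]
0 -0.03 [191.09596182 157.43960787]
[([102.7, 103.5], np.int32(148)), ([38.2, 110.6], np.int32(68)), ([187.1, 158.2], np.int32(181)), ([158.0, 162.2], np.int32(166)), ([340.1, 178.8], np.int32(162)), ([179.6, 185.7], np.int32(106)), ([137.8, 194.1], np.int32(149)), ([240.6, 198.1], np.int32(113)), ([153.0, 255.0], np.int32(142))]
target [189.1454262  169.94091683]
0.0155 -0.0192 [353.96796047 225.50982087]
0.012 -0.024 [353.44028903 226.76418488]
0.006 -0.028 [352.89552421 228.94543185]
0 -0.03 [352.51893941 231.14252159]
[([348.8, 120.3], np.int32(45)), ([14.0, 159.7], np.int32(275)), ([392.6, 181.5], np.int32(163)), ([353.9, 200.9], np.int32(115)), ([187.6, 237.6], np.int32(186))]
target [351.56948512 224.27638767]
```

View pics/p3.png

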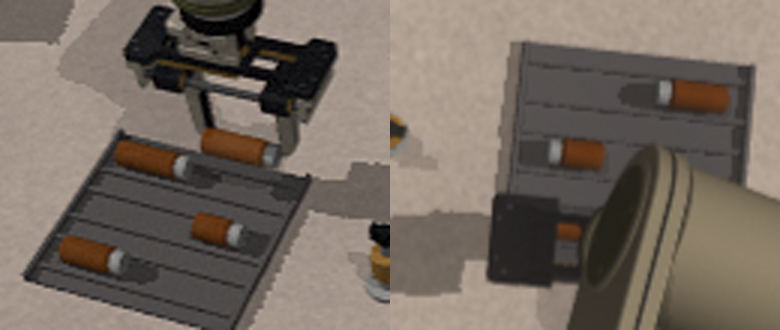

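The vial hangs level over the near row at (187,158) in the scene view, beside the long stock at (158,162). I'll lower it slowly.

{"fn": "apply_moves", "kwargs": {
  "delta_pos": [
    [-0.35, -0.15, 1],
    [0, 0, 2],
    [0, 0, 1],
    [0, 0, 0.2],
    [0, 0, 0]
  ],
  "twist": [0.005, 0, 0, 0, 0]
}}

```text
t: 7.4
tool_pos: [0.4704, -0.1441, 0.0492]
orientation: [0.213, 3.134, -0.0]
force: [0.8, 1.1, 0.5]
opening: 0.0777
gripper_force: 15.0
```

{"fn": "apply_moves", "kwargs": {
  "delta_pos": [
    [0, 0, 0.2],
    [0, 0, 0]
  ],
  "twist": [0, 0]
}}

```text
t: 7.65
tool_pos: [0.4701, -0.144, 0.0469]
orientation: [0.213, 3.134, -0.0]
force: [0.3, 0.0, -0.7]
opening: 0.0779
gripper_force: 15.0
```

{"fn": "apply_moves", "kwargs": {
  "delta_pos": [
    [0.25, 0.1, 0.2],
    [0, 0, 0.15],
    [0, 0, 0]
  ],
  "twist": [0, 0, 0]
}}

```text
t: 8.02
tool_pos: [0.4675, -0.1425, 0.043]
orientation: [-0.213, -3.134, -0.0]
force: [-0.2, 0.2, -1.4]
opening: 0.0776
gripper_force: 15.0
```

{"fn": "apply_moves", "kwargs": {
  "delta_pos": [
    [0, 0, 0.15],
    [0, 0, 0.1],
    [0, 0, 0]
  ],
  "twist": [0, 0, 0]
}}

```text
t: 8.4
tool_pos: [0.4675, -0.1425, 0.0405]
orientation: [-0.213, -3.134, -0.0]
force: [-0.3, 0.2, 0.2]
opening: 0.0774
gripper_force: 15.0
```

{"fn": "apply_moves", "kwargs": {
  "delta_pos": [
    [0, 0, 0.1],
    [0, 0, 0.1],
    [0, 0, 0]
  ],
  "twist": [0, 0, 0]
}}

```text
t: 8.78
tool_pos: [0.4675, -0.1425, 0.0385]
orientation: [-0.213, -3.134, -0.0]
force: [-0.8, -0.4, -0.7]
opening: 0.0776
gripper_force: 15.0
```

{"fn": "apply_moves", "kwargs": {
  "delta_pos": [
    [0, 0, 0.1],
    [0, 0, 0]
  ],
  "twist": [0, 0]
}}

```text
t: 9.02
tool_pos: [0.4675, -0.1425, 0.0375]
orientation: [-0.213, -3.134, -0.0]
force: [0.1, -0.1, -0.7]
opening: 0.0777
gripper_force: 15.0
```

{"fn": "apply_moves", "kwargs": {
  "delta_pos": [
    [0, 0, 0.1],
    [0, 0, 0]
  ],
  "twist": [0, 0]
}}

```text
t: 9.28
tool_pos: [0.4677, -0.1426, 0.037]
orientation: [0.213, 3.134, -0.0]
force: [-2.0, 0.8, 3.3]
opening: 0.0778
gripper_force: 15.0
```

{"fn": "apply_moves", "kwargs": {
  "delta_pos": [
    [0, 0, 0.05],
    [0, 0, 0]
  ],
  "twist": [0, 0]
}}

```text
t: 9.52
tool_pos: [0.4677, -0.1426, 0.0369]
orientation: [-0.213, -3.134, 0.0]
force: [-5.3, 1.0, 9.3]
opening: 0.0777
gripper_force: 15.0
```

{"fn": "apply_moves", "kwargs": {
  "delta_pos": [
    [0, 0, 0],
    [0, 0, 0],
    [0, 0, 0]
  ],
  "twist": [0, 0, 0],
  "gripper": 8.5
}}

```text
t: 9.9
tool_pos: [0.4676, -0.1425, 0.036]
orientation: [-0.213, -3.134, -0.0]
force: [0.9, -0.4, 0.2]
opening: 0.0853
gripper_force: 0.0
```

{"fn": "apply_moves", "kwargs": {
  "delta_pos": [
    [0, 0, -0.5],
    [0, 0, -2],
    [0, 0, -5],
    [0, 0, -6],
    [0, 3, -3],
    [0, 5, 0],
    [0, 5, 0],
    [0, 0, 0]
  ],
  "twist": [0, 0, 0, 0, 0, -0.14, 0, 0]
}}

```text
t: 10.9
tool_pos: [0.4782, -0.0105, 0.2016]
orientation: [-0.013, 3.141, 0.001]
force: [-0.1, -1.0, 0.4]
opening: 0.0852
gripper_force: 0.0
```

Run:
```python
from h import *
from plant import robot
s=robot.read_state(); print(s["tool_pos"],s["orientation"])
S,T=snap("scene","s4"),snap("top","t4")
def cs(c):
    h=cv2.cvtColor(c["frame"],cv2.COLOR_RGB2HSV); m=cv2.inRange(h,(3,140,40),(18,255,255));n,L,st,ce=cv2.connectedComponentsWithStats(m)
    return [(np.round(ce[i],1).tolist(),int(st[i,4])) for i in range(1,n) if 40<st[i,4]<300]
print(cs(S),cs(T))
for c in (S,T): print(proj(c,[.4815-.0055*.135,-.1466-.0055*.991,.018]))
```

```text
[ 0.4781962  -0.01052855  0.20157942] [-1.31331203e-02  3.14099567e+00  1.04896476e-03]
[([103.6, 102.4], 125), ([55.3, 109.7], 96), ([43.4, 115.7], 45), ([73.2, 115.2], 57), ([158.0, 162.2], 165), ([187.9, 170.1], 174), ([340.1, 178.8], 158), ([179.6, 185.7], 105), ([137.8, 194.1], 147), ([240.4, 198.4], 110), ([152.9, 255.0], 140)] [([348.7, 119.9], 44), ([392.6, 181.5], 161), ([284.8, 196.0], 46), ([353.8, 200.9], 115), ([397.2, 229.0], 58), ([187.5, 237.4], 164)]
[189.1454262  169.94091683]
[351.56948512 224.27638767]
```

{"fn": "apply_moves", "kwargs": {
  "delta_pos": [
    [0.7, 5.3, 0],
    [0.7, 5.3, 0],
    [0.7, 5.3, 0],
    [0.7, 5.3, 0],
    [0.7, 5.3, 0],
    [0.6, 5.5, 0],
    [0, 0, 0],
    [0, 0, 2]
  ],
  "twist": [0, 0, 0, 0, 0, 0, 0, 0],
  "gripper": 9.3
}}

```text
t: 12.0
tool_pos: [0.4377, 0.306, 0.1819]
orientation: [-0.006, 3.139, 0.001]
force: [0.7, -0.6, -1.4]
opening: 0.0933
gripper_force: 0.0
```

{"fn": "apply_moves", "kwargs": {
  "delta_pos": [
    [0, 0, 3],
    [0, 0, 3],
    [0, 0, 0]
  ],
  "twist": [0, 0, 0]
}}

```text
t: 12.38
tool_pos: [0.4342, 0.3033, 0.1171]
orientation: [0.002, -3.136, 0.006]
force: [0.8, -0.7, -0.5]
opening: 0.0925
gripper_force: 0.0
```

{"fn": "apply_moves", "kwargs": {
  "delta_pos": [
    [0, 0.3, 2],
    [0, 0.3, 2],
    [0, 0, 1.2],
    [0, 0, 0],
    [0, 0, 0]
  ],
  "twist": [0, 0, 0, 0, 0]
}}

```text
t: 13.0
tool_pos: [0.4366, 0.3126, 0.0702]
orientation: [-0.006, 3.14, 0.001]
force: [0.0, -0.4, 0.2]
opening: 0.0933
gripper_force: 0.0
```

{"fn": "apply_moves", "kwargs": {
  "delta_pos": [
    [-0.2, -0.25, 0.6],
    [-0.25, 0, 0.5],
    [0, 0, 0],
    [0, 0, 0]
  ],
  "twist": [0, 0, 0, 0]
}}

```text
t: 13.5
tool_pos: [0.4403, 0.3101, 0.0581]
orientation: [0.007, -3.141, 0.0]
force: [-0.2, 0.3, -0.4]
opening: 0.093
gripper_force: 0.0
```

{"fn": "apply_moves", "kwargs": {
  "delta_pos": [
    [-0.1, 0, 0],
    [0, 0, 0],
    [0, 0, 0],
    [0, 0, 0],
    [0, 0, 0]
  ],
  "twist": [0, 0, 0, 0, 0],
  "gripper": 5,
  "squeeze": 15
}}

```text
t: 14.12
tool_pos: [0.4414, 0.3101, 0.0582]
orientation: [-0.007, 3.142, 0.0]
force: [-0.7, 0.1, 0.1]
opening: 0.0635
gripper_force: 15.0
```

{"fn": "apply_moves", "kwargs": {
  "delta_pos": [
    [0, 0, -0.5],
    [0.1, 0, -0.7],
    [1, 0, -1],
    [1.5, 0, -2],
    [1, 0, -3],
    [0, 0, -3],
    [0, 0, -3],
    [0, 0, 0]
  ],
  "twist": [0, 0, 0, 0, 0, 0, 0, 0]
}}

```text
t: 15.12
tool_pos: [0.4065, 0.311, 0.1937]
orientation: [-0.007, 3.136, 0.005]
force: [0.1, 0.4, -1.1]
opening: 0.0638
gripper_force: 15.0
```

{"fn": "apply_moves", "kwargs": {
  "delta_pos": [
    [0, -5, 0],
    [0, -5.5, 0],
    [0, -5.5, 0],
    [0, -5.5, 0],
    [-1, -5.5, 0],
    [-2, -5.5, 0],
    [-3, -5, 0],
    [-3, -4, 0]
  ],
  "twist": [0, 0, 0, 0, 0, 0, 0, 0]
}}

```text
t: 16.12
tool_pos: [0.497, -0.1066, 0.189]
orientation: [0.004, -3.141, -0.001]
force: [0.2, 0.8, 0.1]
opening: 0.0637
gripper_force: 15.0
```

{"fn": "apply_moves", "kwargs": {
  "delta_pos": [
    [-3, -2, 0],
    [-3, 0, 0],
    [-3, 0, 0],
    [0, 0, 0],
    [0, 0, 0]
  ],
  "twist": [0.14, 0, 0, 0, 0]
}}

```text
t: 16.75
tool_pos: [0.5855, -0.1322, 0.1889]
orientation: [-0.213, -3.132, -0.001]
force: [-0.2, 0.0, -0.7]
opening: 0.0639
gripper_force: 15.0
```

{"fn": "apply_moves", "kwargs": {
  "delta_pos": [
    [-1.75, -2.7, 0],
    [0, 0, 4],
    [0, 0, 4],
    [0, 0, 3],
    [0, 0, 0],
    [0, 0, 0]
  ],
  "twist": [0, 0, 0, 0, 0, 0]
}}

```text
t: 17.5
tool_pos: [0.6007, -0.1619, 0.0817]
orientation: [0.213, 3.133, -0.001]
force: [0.1, -0.6, 0.2]
opening: 0.0635
gripper_force: 15.0
```

Run:
```python
from h import *
from plant import robot
s=robot.read_state(); o=s["tool_pos"]; print(o,s["orientation"])
S,T=snap("scene","s5"),snap("top","t5")
for n,c in(("S",S),("T",T)):
    for dx,dz in((.0155,-.019),(.012,-.023),(.006,-.028)): print(dx,dz,proj(c,o+[dx*.991-.0055*.135,-dx*.135-.0055*.991,dz]))
    h=cv2.cvtColor(c["frame"],cv2.COLOR_RGB2HSV); m=cv2.inRange(h,(3,140,40),(18,255,255));n,L,st,ce=cv2.connectedComponentsWithStats(m)
    print([(np.round(ce[i],1).tolist(),st[i,4]) for i in range(1,n) if 40<st[i,4]<300])
    print("target",proj(c,[.6129-.0055*.135,-.1635-.0055*.991,.018]))
a=[cv2.resize(c["frame"][y:y+110,x:x+130],None,fx=3,fy=3,interpolation=cv2.INTER_CUBIC) for c,y,x in((S,130,110),(T,140,290))]
cv2.imwrite("pics/p5.png",np.hstack(a)[:,:,::-1])
```

```text
[ 0.60069192 -0.16193476  0.08173936] [ 2.12978649e-01  3.13283614e+00 -7.22412062e-04]
0.0155 -0.019 [167.63821255 194.02198592]
0.012 -0.023 [168.43165566 193.97218308]
0.006 -0.028 [169.66205992 193.48064448]
[([101.2, 106.1], np.int32(42)), ([137.8, 194.1], np.int32(150)), ([165.8, 193.7], np.int32(168)), ([241.0, 198.3], np.int32(107)), ([152.9, 254.9], np.int32(140))]
target [170.89401196 202.81002075]
0.0155 -0.019 [359.63537162 174.57280194]
0.012 -0.023 [359.15968013 176.00940126]
0.006 -0.028 [358.51405979 178.38034495]
[([348.8, 120.2], np.int32(51)), ([14.1, 159.9], np.int32(271)), ([356.0, 174.1], np.int32(44)), ([350.3, 200.5], np.int32(60)), ([344.4, 222.8], np.int32(68)), ([388.6, 228.5], np.int32(222))]
target [355.67964931 177.41293522]
```

View pics/p5.png

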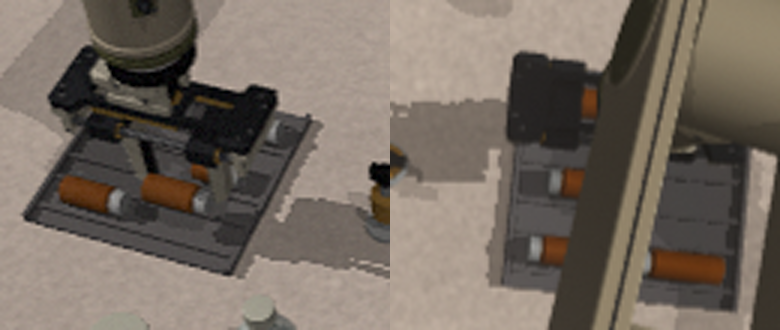

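The medium vial is held over the far row at (166,194), with its stock vial at (138,194). The long vial lies in the near row. I'll correct by a few mm and lower.

{"fn": "apply_moves", "kwargs": {
  "delta_pos": [
    [0.4, 0.45, 0.5],
    [0, 0, 1.5],
    [0, 0, 1.2],
    [0, 0, 0.5],
    [0, 0, 0],
    [0, 0, 0]
  ],
  "twist": [0, 0, 0, 0, 0, 0]
}}

```text
t: 18.35
tool_pos: [0.5973, -0.157, 0.0435]
orientation: [0.213, 3.134, -0.0]
force: [0.3, 0.3, -1.0]
opening: 0.0636
gripper_force: 15.0
```

{"fn": "apply_moves", "kwargs": {
  "delta_pos": [
    [0, 0, 0.2],
    [0, 0, 0.2],
    [0, 0, 0.1],
    [0, 0, 0]
  ],
  "twist": [0, 0, 0, 0]
}}

```text
t: 18.85
tool_pos: [0.5969, -0.1568, 0.038]
orientation: [-0.213, -3.134, -0.0]
force: [-0.2, -0.7, -0.3]
opening: 0.0636
gripper_force: 15.0
```

{"fn": "apply_moves", "kwargs": {
  "delta_pos": [
    [0, 0, 0.1],
    [0, 0, 0]
  ],
  "twist": [0, 0]
}}

```text
t: 19.1
tool_pos: [0.597, -0.1568, 0.0371]
orientation: [-0.213, -3.134, -0.0]
force: [-0.1, 0.2, -1.2]
opening: 0.0636
gripper_force: 15.0
```

{"fn": "apply_moves", "kwargs": {
  "delta_pos": [
    [0, 0, 0.07],
    [0, 0, 0]
  ],
  "twist": [0, 0]
}}

```text
t: 19.35
tool_pos: [0.5971, -0.1569, 0.0367]
orientation: [0.213, 3.134, -0.0]
force: [-1.5, -0.2, 2.3]
opening: 0.0636
gripper_force: 15.0
```

{"fn": "apply_moves", "kwargs": {
  "delta_pos": [
    [0, 0, 0.07],
    [0, 0, 0]
  ],
  "twist": [0, 0]
}}

```text
t: 19.6
tool_pos: [0.5971, -0.1569, 0.0366]
orientation: [0.213, 3.134, -0.0]
force: [-5.1, 2.1, 7.8]
opening: 0.0636
gripper_force: 15.0
```

{"fn": "apply_moves", "kwargs": {
  "delta_pos": [
    [0, 0, 0],
    [0, 0, 0],
    [0, 0, 0]
  ],
  "twist": [0, 0, 0],
  "gripper": 7.2
}}

```text
t: 19.98
tool_pos: [0.5969, -0.1568, 0.0355]
orientation: [-0.213, -3.134, -0.0]
force: [-0.3, 0.4, -0.0]
opening: 0.0721
gripper_force: 0.0
```

{"fn": "apply_moves", "kwargs": {
  "delta_pos": [
    [0, 0, -0.5],
    [0, 0, -2],
    [0, 0, -5],
    [0, 0, -5],
    [4, 2, -3],
    [5, 3, 0],
    [5, 3, 0],
    [0, 0, 0]
  ],
  "twist": [0, 0, 0, 0, 0, 0, 0, 0]
}}

```text
t: 20.98
tool_pos: [0.4662, -0.0565, 0.1913]
orientation: [-0.21, -3.134, -0.001]
force: [1.0, -0.6, 0.2]
opening: 0.0719
gripper_force: 0.0
```

Run:
```python
from h import *
from plant import robot
s=robot.read_state(); o=s["tool_pos"]; print(o,s["orientation"])
S,T=snap("scene","s6"),snap("top","t6")
for n,c in(("S",S),("T",T)):
    h=cv2.cvtColor(c["frame"],cv2.COLOR_RGB2HSV); m=cv2.inRange(h,(3,140,40),(18,255,255));n,L,st,ce=cv2.connectedComponentsWithStats(m)
    print([(np.round(ce[i],1).tolist(),int(st[i,4])) for i in range(1,n) if 40<st[i,4]<300])
    for X in([.6129,-.1635],[.4815,-.1466]): print("target",proj(c,[X[0]-.0055*.135,X[1]-.0055*.991,.018]))
a=[cv2.resize(c["frame"][y:y+120,x:x+130],None,fx=3,fy=3,interpolation=cv2.INTER_CUBIC) for c,y,x in((S,130,130),(T,140,265))]
cv2.imwrite("pics/p6.png",np.hstack(a)[:,:,::-1])
```

```text
[ 0.46620666 -0.05645621  0.19127282] [-2.09827921e-01 -3.13427299e+00 -7.34964067e-04]
[([106.0, 97.6], 78), ([101.9, 111.3], 54), ([89.7, 110.5], 43), ([158.0, 162.3], 167), ([188.0, 170.1], 172), ([179.5, 185.6], 105), ([137.8, 194.1], 149), ([240.3, 198.1], 109), ([170.7, 202.6], 154), ([152.9, 254.9], 140)]
target [170.89401196 202.81002075]
target [189.1454262  169.94091683]
[([348.5, 119.8], 46), ([355.3, 177.7], 157), ([392.7, 181.5], 162), ([353.8, 200.9], 115)]
target [355.67964931 177.41293522]
target [351.56948512 224.27638767]
```

View pics/p6.png

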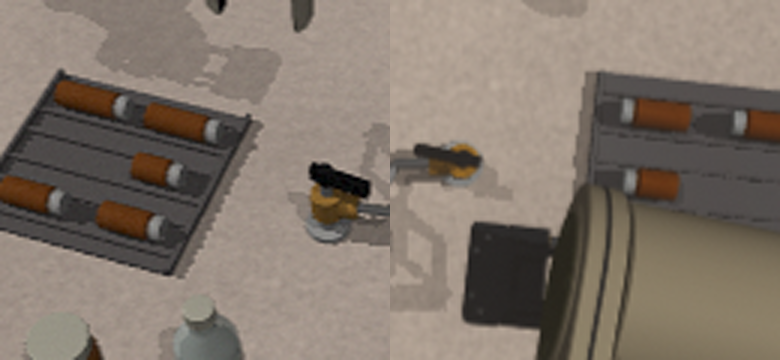

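Both vials lie in their grooves: medium at (171,203) and long at (188,170) in the scene view, both beside their stock. Next is the lever, at (340,180) in the left crop, pointing roughly +y.

Run:
```python
from h import *
from plant import robot
s=robot.read_state(); print(s["q"])
T,S=load("top0"),load("scene0")
def ends(c,box,th):
    x0,x1,y0,y1=box; g=c["frame"].max(2)[y0:y1,x0:x1].astype(np.uint8); g=cv2.resize(g,None,fx=8,fy=8,interpolation=cv2.INTER_CUBIC)
    b=(g<th).astype(np.uint8); k=max(cv2.findContours(b,0,2)[0],key=cv2.contourArea)
    k=(k[:,0,:]+.5)/8-.5+[x0,y0]; return k
for th in(50,65,80):
    k=ends(T,(268,300,182,204),th)
    W=np.array([onz(T,p,.086)[:2] for p in k])*1000; r=cv2.minAreaRect(W.astype(np.float32)); print("T",th,r[0],r[1],r[2],cv2.boxPoints(r).round(1).tolist())
    k=ends(S,(228,258,180,202),th)
    r=cv2.minAreaRect(k.astype(np.float32)); print("S",th,cv2.boxPoints(r).round(1).tolist())
h=cv2.cvtColor(T["frame"],cv2.COLOR_RGB2HSV); m=cv2.inRange(h,(10,120,70),(30,255,255)); m[:,:265]=0;m[:,305:]=0;m[:180]=0;m[205:]=0
y,x=np.where(m>0); print("brass",x.min(),x.max(),y.min(),y.max(),onz(T,[(x.max()-5.5),(y.min()+y.max())/2],.052))
for P in([570,20],):
    for z in(.052,.086): print(proj(T,[.570,.020,z]),proj(S,[.570,.020,z]))
```

```text
[-2.32229779e-01 -1.93108989e-01  1.89852271e+00 -1.58722922e-04
  1.43285383e+00 -1.66809062e+00]
T 50 (572.9092407226562, 38.611488342285156) (56.892513275146484, 13.186656951904297) 80.45463562011719 [[561.7000122070312, 11.699999809265137], [574.7000122070312, 9.5], [584.0999755859375, 65.5999984741211], [571.0999755859375, 67.80000305175781]]
S 50 [[231.1999969482422, 189.89999389648438], [234.1999969482422, 182.5], [253.89999389648438, 190.60000610351562], [250.89999389648438, 198.0]]
T 65 (573.9515991210938, 38.072383880615234) (58.51488494873047, 14.848402976989746) 75.12930297851562 [[559.2999877929688, 11.699999809265137], [573.5999755859375, 7.900000095367432], [588.5999755859375, 64.4000015258789], [574.2999877929688, 68.30000305175781]]
S 65 [[230.3000030517578, 191.60000610351562], [234.10000610351562, 182.39999389648438], [254.10000610351562, 190.60000610351562], [250.3000030517578, 199.8000030517578]]
T 80 (567.5008544921875, 44.83516311645508) (71.6574478149414, 28.11569595336914) 80.39131927490234 [[547.7000122070312, 11.899999618530273], [575.4000244140625, 7.199999809265137], [587.2999877929688, 77.80000305175781], [559.5999755859375, 82.5]]
S 80 [[232.60000610351562, 183.6999969482422], [257.3999938964844, 183.6999969482422], [257.3999938964844, 201.39999389648438], [232.60000610351562, 201.39999389648438]]
brass 278 293 188 198 [0.57120216 0.02623828 0.052     ]
[289.79854487 193.37913869] [237.44127493 192.93302691]
[290.49312446 192.62605091] [236.87052789 185.29859093]
```

{"fn": "apply_moves", "kwargs": {
  "delta_pos": [
    [-3.1, 3.7, 0],
    [-3.1, 3.7, 0],
    [-3.1, 3.7, 0],
    [0, 0, 0],
    [0, 0, 0],
    [0, 0, 0],
    [0, 0, 0],
    [0, 0, 0]
  ],
  "twist": [0, 0, 0, 0.18, 0.18, 0.18, 0.18, 0.18],
  "gripper": 4,
  "squeeze": 10
}}

```text
t: 22.08
tool_pos: [0.578, 0.038, 0.1916]
orientation: [1.564, 2.723, 0.001]
force: [0.4, 0.3, 0.0]
opening: 0.0399
gripper_force: 0.0
```

{"fn": "apply_moves", "kwargs": {
  "delta_pos": [
    [0, 0, 0],
    [0, 0, 0],
    [0, 0, 0],
    [0, 0, 0],
    [0, 0, 0],
    [0, 0, 0]
  ],
  "twist": [0.18, 0.18, 0.18, 0.18, 0.027, 0]
}}

```text
t: 22.82
tool_pos: [0.5771, 0.0384, 0.1911]
orientation: [2.441, 1.977, 0.001]
force: [-0.6, 0.3, 0.1]
opening: 0.0401
gripper_force: 0.0
```

{"fn": "apply_moves", "kwargs": {
  "delta_pos": [
    [0.2, -0.4, 0],
    [0, 0, 4],
    [0, 0, 3],
    [0, 0, 2],
    [0, 0, 0],
    [0, 0, 0]
  ],
  "twist": [0, 0, 0, 0, 0, 0]
}}

```text
t: 23.58
tool_pos: [0.5737, 0.0416, 0.1021]
orientation: [2.443, 1.974, 0.002]
force: [0.7, -0.3, 0.1]
opening: 0.04
gripper_force: 0.0
```

{"fn": "apply_moves", "kwargs": {
  "delta_pos": [
    [0, 0, 0.2],
    [0, 0, 0],
    [0, 0, 0],
    [0, 0, 0]
  ],
  "twist": [0, 0, 0, 0],
  "gripper": 0.5,
  "squeeze": 8
}}

```text
t: 24.08
tool_pos: [0.574, 0.0417, 0.0993]
orientation: [2.443, 1.973, 0.004]
force: [4.5, 1.0, -1.5]
opening: 0.0104
gripper_force: 8.1
```

{"fn": "apply_moves", "kwargs": {
  "delta_pos": [
    [-0.008, 0.171, 0],
    [-0.008, 0.171, 0],
    [-0.008, 0.171, 0],
    [-0.008, 0.171, 0],
    [-0.008, 0.171, 0],
    [-0.008, 0.171, 0],
    [0, 0, 0],
    [0, 0, 0]
  ],
  "twist": [0.095, 0.095, 0.095, 0.095, 0.095, 0.095, 0, 0]
}}

```text
t: 25.08
tool_pos: [0.5833, 0.0371, 0.0994]
orientation: [2.9, 1.207, 0.006]
force: [7.3, 2.3, -3.4]
opening: 0.0105
gripper_force: 7.9
```

{"fn": "apply_moves", "kwargs": {
  "delta_pos": [
    [0, 0, 0],
    [0, 0, 0],
    [0, 0, 0],
    [0, 0, -2],
    [0, 0, -5],
    [0, 0, -5],
    [0, 0, 0]
  ],
  "twist": [0, 0, 0, 0, 0, 0, 0],
  "gripper": 3.5
}}

```text
t: 25.95
tool_pos: [0.585, 0.0367, 0.2264]
orientation: [2.896, 1.205, 0.016]
force: [0.0, 0.5, -0.8]
opening: 0.0351
gripper_force: 0.0
```

{"fn": "apply_moves", "kwargs": {
  "delta_pos": [
    [-4, -4, 0],
    [-4, -4, 0],
    [-4, -4, 0],
    [-4, -4, 0],
    [0, 0, 0],
    [0, 0, 0]
  ],
  "twist": [0, 0, 0, 0, 0, 0]
}}

```text
t: 26.7
tool_pos: [0.356, 0.0359, 0.2195]
orientation: [2.9, 1.207, 0.003]
force: [0.6, -0.5, 0.1]
opening: 0.0351
gripper_force: 0.0
```

Run:
```python
from h import *
from plant import robot
s=robot.read_state(); print(s["t"],s["tool_pos"],s["force"])
S,T=snap("scene","s7"),snap("top","t7")
def an(c,box,z,th):
    x0,x1,y0,y1=box; g=cv2.resize(c["frame"].max(2)[y0:y1,x0:x1],None,fx=8,fy=8,interpolation=cv2.INTER_CUBIC)
    n,L,st,ce=cv2.connectedComponentsWithStats((g<th).astype(np.uint8)); i=1+np.argmax(st[1:,4])
    y,x=np.where(L==i); p=np.c_[(x+.5)/8-.5+x0,(y+.5)/8-.5+y0]
    W=np.array([onz(c,q,z)[:2] for q in p[::7]]); v=np.linalg.eigh(np.cov(W.T))[1][:,1]; 
    return st[i,4]/64,W.mean(0).round(4),np.degrees(np.arctan2(v[1],v[0]))%180
T0,S0=load("top0"),load("scene0")
for th in(45,55,65):
    print("T",th,an(T0,(268,300,180,206),.086,th),an(T,(268,300,176,206),.086,th))
    print("S",th,an(S0,(228,260,178,204),.08,th),an(S,(228,262,178,210),.08,th))
for c in(S,T):
    h=cv2.cvtColor(c["frame"],cv2.COLOR_RGB2HSV); m=cv2.inRange(h,(3,140,40),(18,255,255));n,L,st,ce=cv2.connectedComponentsWithStats(m)
    print([(np.round(ce[i],1).tolist(),int(st[i,4])) for i in range(1,n) if 40<st[i,4]<300])
```

```text
26.7 [0.35599856 0.03593505 0.219457  ] [ 0.63376423 -0.49142785  0.10771225]
T 45 (np.float64(62.140625), array([0.5737, 0.0379]), np.float64(77.13182360590947)) (np.float64(27.40625), array([0.586 , 0.0413]), np.float64(46.96849303231363))
S 45 (np.float64(122.453125), array([0.5784, 0.0377]), np.float64(73.51595508318668)) (np.float64(103.015625), array([0.5851, 0.035 ]), np.float64(45.68040096154033))
T 55 (np.float64(79.15625), array([0.5733, 0.038 ]), np.float64(77.38036679719971)) (np.float64(69.3125), array([0.5791, 0.0336]), np.float64(47.66008416148105))
S 55 (np.float64(131.3125), array([0.5788, 0.0377]), np.float64(73.35322793305329)) (np.float64(111.015625), array([0.5855, 0.035 ]), np.float64(45.4983472155511))
T 65 (np.float64(91.46875), array([0.5731, 0.0381]), np.float64(77.7121322800926)) (np.float64(80.15625), array([0.579 , 0.0335]), np.float64(47.79716828944314))
S 65 (np.float64(146.46875), array([0.5799, 0.0376]), np.float64(72.07821362109004)) (np.float64(120.21875), array([0.5861, 0.0355]), np.float64(45.58799642382281))
[([100.4, 106.8], 180), ([54.2, 108.7], 126), ([157.9, 162.3], 167), ([188.0, 170.0], 172), ([179.6, 185.7], 105), ([137.7, 194.0], 147), ([238.9, 198.7], 85), ([170.7, 202.6], 155), ([153.0, 254.9], 142)]
[([348.4, 119.9], 44), ([355.2, 177.7], 158), ([392.6, 181.5], 161), ([283.1, 194.2], 69), ([353.8, 200.9], 113), ([352.2, 223.9], 207), ([388.9, 228.5], 206)]
```

```bash
python3 -c "
from plant import robot
print(robot.close_job())"
```

```text
the job is handed in; nothing more can be done
None
```

I handed the job in at about 27 s on the robot clock: the long vial lies in the near row and the medium vial in the far row beside their stock, and the lever measures 45–48°; `close_job()` returned no verdict.

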